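Change the blank in the stop rail and re-pin the stop

ROBOT

A 7-joint arm with a two-finger parallel gripper is mounted at the origin on a cart in front of the work surface, level with it; the furniture and walls round the work are solid. World frame = base frame: x ahead of the robot, y to its left, z up, the work surface at z = 0. Lengths are in m, angles in rad, forces in N, time in s.
With the tool pointing down it reaches from about 0.4 to 0.9 m from the base axis. Payload 5.5 kg.
Tool frame: the origin (TCP) lies on the centre line of the jaws, within the pads' length; the fingertips stand 25 mm ahead of it and the grasp point (between the pads) lies 6 mm ahead of it; x points along the fingers, z is the direction in which the jaws open and shut, and the axes are right-handed (so a half turn about x gives the same grasp; the last joint's range is limited). The gripper opens to 85 mm and grips with 20 to 120 N. Pads are 22 mm wide; open, the fingers measure 114 mm over their backs; the gripper's body (76 mm by 85 mm) begins 54 mm behind the grasp point. The pads swing forward as they close: fully open they stand 13 mm farther back than shut.
Start: joints at [1.531, 0.501, -0.427, 1.55, 0.221, 1.138, -0.21], TCP at [0.194, -0.62, 0.256] pointing down, gripper open.
Joint ranges: [-2.88, 2.88], [-0.31, 2.03], [-1.54, 1.56], [0.2, 2.42], [-1.41, 4.55], [0.19, 2.02], [-2.57, 2.57]. Speed limits (rad/s): [2.57, 2.57, 3.14, 3.14, 3.14, 3.14, 3.14].

INTERFACE

Orientations are given as a unit quaternion [x, y, z, w].
In Python, from workcell import readout, viewer, r gives the robot as it stands. The module is installed in compiled form; this text tells all that it offers.
- The arm moves only by the tool jog_arm, never from a script. Its argument "commands" is a list of rows, each a list of 3 entries, a list of its own where there are three numbers: the shift along the tool's x, y, z in mm, then the turn, a rotation vector about the tool's x, y, z in degrees, then the finger opening in mm, from 0 to 85.4. A call has exactly 10 rows; each row is the pose to reach, as a shift and turn from the pose commanded when the call began, along the tool's axes at that moment; what a row does not reach only later rows make up. A row lasts 1/8 s, in which the tool goes at most 62.5 mm and 10.7 degrees, less where a joint would pass 70% of its speed; a pose out of reach is approached as far as the arm can. A call with a gripper value outside its range is refused whole. The fingers move at their own pace and stop on an object; the grip force is fixed at half the most. Time passes only in rows, so rows that repeat a pose let the fingers close, or fill a call up. It gives the time, the measured TCP pose, the force and the opening at its end, in the units of the state.
- readout.observe(): the state, without advancing time (a new reading comes with each control period).
- viewer.camera(name): name is "side" or "top"; returns the picture (400x640x3 uint8, red, green, blue); there is no depth.
- viewer.camera_model(name): a dict with "fx", "fy", "cx", "cy" (pixels), "xyz" and "attitude" of the camera in the world. Camera axes: x right, y down, z forward; pixel columns grow to the right and rows downward; lengths in m; the calibration is good to about 2 mm. A picture is of the moment at which its call begins. camera_model takes no time and is no camera call.
- r.finish_job(): hands the job in, once; it reports no verdict.
The state is a dict: "time_s": time; "joint_positions": joint angles; "dq": joint speeds; "joint_efforts": joint torques, N m; "position": TCP position; "eef_rot": TCP orientation; "contact_force": force on the tool from outside, world axes, zero at the start; "wrist_torque": the same for the moment, N m; "width": finger opening in m.
Only numpy, scipy, OpenCV 4.12 (cv2) and the standard library are available. Lean on these libraries where they do the work, as an engineer would, in place of code of your own. Each camera call takes 0.05 s, during which the arm holds its last target.

TASK

The pale ash blank in the stop rail is done and the dark walnut one is next: swap the two, so that the walnut lies in the rail's cradle and the ash lies in the walnut's old place on the blank rest. Then pull up the red lock plunger, slide the stop one hole along towards the fixed end so that it closes up to the shorter blank, and let the pin go fully home in that hole. Finish still holding the plunger's knob with the pin home, so that I can tighten its lock ring, and leave the maple blank and the other things on the bench where they are.

Things in the scene. Friction and masses are not known exactly. Their poses are not given: they have to be found in the camera images.
- stop_rail: fixture fixed to the bench: grey-faced base 15 mm thick, x -44 to +88 mm, y +35 to -280 mm. Origin: on the bench top, under the middle of the inner face of the fixed end (aluminium plate 46 mm wide, top at 63 mm). The blank's line runs from there along the rail's own -y (x = 0). Parallel to it at x = +60 mm is a steel square tube, 25 mm wide, top at 50 mm, with 11 mm holes every 30 mm
- cradle_seat (a point): point on the cradle's seat (z = 35 mm) on the blank's line, 64 mm from the fixed end; axes as stop_rail. The cradle is two flared wooden notches that a blank lies in along y, centred at y = -22 and -106 mm of the rail, 14 mm thick, 29 mm wide at the seat, cheeks leaning out to 12 mm above it; fingers fit between the notches, 20 mm down to the base
- stop (a joint): slide of the blue sleeve with the stop plate on the square tube, m: 0 = pinned in its first hole (plate 154 mm from the fixed end), grows towards the fixed end (rail's own +y); next hole that way at 0.030 (124 mm from it). Play in a hole 1 mm. Locked while pinned, else slides with about 1.5 N; it cannot pass a blank, but pushes a loose one gently along the cradle
- stop_face (a point): middle of the aluminium stop plate's face that meets the blank (62 mm wide, z = 29 to 63 mm), on the blank's line
- plunger (a joint): lift of the spring plunger on the blue sleeve, m: 0 = pin fully home, 0.014 = fully up. The 9 mm round-nosed pin is clear of the hole above 0.008; between holes it rests on the tube at about 0.008. Spring 5 N down at 0, 8.5 N at 0.014. Within about 3 mm of a hole the pin centres itself as it goes in
- plunger_knob (a point): centre of the plunger's red knob: upright cylinder 26 mm across, 22 mm high, this point 95 mm above the bench when home; pulled straight up. It moves with the stop, 60 mm from the blank's line to the rail's +x and 34 mm behind the stop face. Below it a 16 mm neck, then a 25 mm brass lock ring whose top is 24 mm below this point
- ash_blank: pale squared ash blank 25 x 151 x 25 mm, about 66 g, in the cradle at the start. The bench just in front of the rail (its own -x, 60 to 110 mm from the blank line) is clear for setting a blank down. Origin: centre of the underside; y along its length, z up
- walnut_blank: dark brown squared walnut blank 20 x 121 x 20 mm, about 34 g, in one of the two places of the blank rest at the start. Origin: centre of the underside; y along its length, z up
- maple_blank: pale squared maple blank 19 x 131 x 19 mm in the other place of the rest, to be left there. Origin: centre of the underside; y along its length
- blank_rest: wooden rest fixed to the bench: base 136 (x) x 116 (y) mm, 10 mm thick, with two notched bars (14 mm thick, centred at y = -42 and +42 mm) that carry two blanks side by side along its y. Origin: centre of the underside. Notches like the cradle's: 29 mm wide at the seat, seat at z = 34 mm, tops at 46 mm; fingers fit between the bars. A lathe 430 mm high stands behind (x above 0.65 m, y above 0)
- place_near (a point): seat point in the middle of one place of the rest (x = -32 mm, z = 34 mm of the rest)
- place_far (a point): seat point in the middle of the other place of the rest (x = +32 mm, z = 34 mm of the rest)
- friction_polish: white bottle with green label and black cap, 55 mm across, 128 mm high, bystander at the back right. Origin: underside
- sealer_bottle: brown bottle with red cap, 47 mm across, 106 mm high, bystander at the back right. Origin: underside
- thin_glue: small white and blue glue bottle with red nozzle, 34 mm across, 95 mm high, bystander at the right. Origin: underside
- mallet: wooden mallet lying on its side, 229 mm long, 72 mm high, bystander at the right. Origin: underside
- calipers: steel calipers lying flat, 155 x 85 x 11 mm, bystander at the right. Origin: underside
- drive_centre: steel drive centre standing up, 25 mm across, 66 mm high, bystander at the right. Origin: underside

How it is judged:
By the outcome, as a careful person would: the job done as asked, in the order asked, and still so for the second after the job is handed in, while the arm keeps its last pose, push and grip.
It also fails if it takes over 69 s, if anything falls off the work surface, if the arm or the gripper's body presses on something with over 40 N, if the wrist force passes 120 N, or if a joint passes its speed limit or range.

## Working session

There is one attempt and no reset: what is moved stays moved. The work goes in short steps, Python scripts to look and compute and a tool call to move; the robot and the scene stay as the last step left them, time stands still between calls to the robot, and variables do not carry over. Pictures are saved under pics/ and viewed, and the job is handed in when it is done.

Besides the shell and the picture viewer there is one more tool, called as name(argument=value, ...), one argument or row to a line, values as JSON. jog_arm: Moves the arm, as the interface text tells. Its arguments: {"type":"object","properties":{"commands":{"type":"array"}},"required":["commands"]}

```bash
mkdir -p pics; python3 - <<'E'
from workcell import readout, viewer, r
import cv2
s=readout.observe(); print(s)
for n in("side","top"):
    cv2.imwrite(f"pics/{n}0.png",viewer.camera(n)[:,:,::-1]); print(n,viewer.camera_model(n))
E
```

```text
{'time_s': 0.0, 'joint_positions': array([ 1.53121408,  0.50187336, -0.42680232,  1.5514669 ,  0.22077169,
        1.13828103, -0.21028486]), 'dq': array([-9.16075749e-04,  2.78558189e-04, -1.61448211e-03, -1.42985634e-05,
       -1.76921723e-04,  5.91170873e-05, -1.50860004e-03]), 'joint_efforts': array([ 1.37999436e-03, -5.69509649e+01, -5.81558391e+00, -2.80938417e+01,
        1.06340900e-02,  1.18815782e-02,  4.92797739e-06]), 'position': array([ 0.19359346, -0.61981773,  0.25523724]), 'eef_rot': array([ 0.41929716,  0.57024269, -0.4184106 ,  0.56916231]), 'contact_force': array([-0.01415832,  0.29830449, -0.08825886]), 'wrist_torque': array([ 0.03770434, -0.0169009 , -0.05034827]), 'width': 0.08512041165295563}
side {'fx': 496.9551067974151, 'fy': 496.9551067974151, 'cx': 322.7293137728505, 'cy': 203.94373079994165, 'xyz': array([ 0.62451265, -1.28432647,  1.07285987]), 'attitude': array([ 0.90197235,  0.00126228, -0.01297253, -0.43159704])}
top {'fx': 430.7094475145263, 'fy': 430.7094475145263, 'cx': 317.25730812634504, 'cy': 200.80942197355915, 'xyz': array([ 0.42283078, -0.07345637,  1.3955839 ]), 'attitude': array([ 0.70690784, -0.70391584,  0.0537276 , -0.0435562 ])}
```

View pics/side0.png

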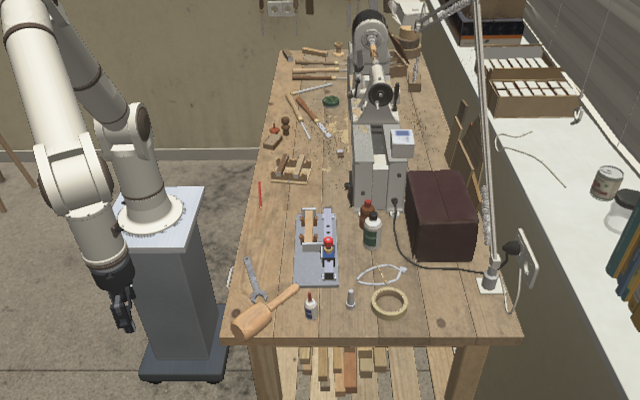

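View pics/top0.png

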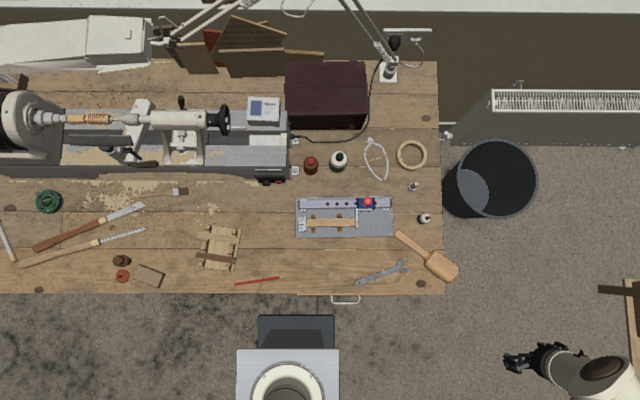

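```bash
python3 - <<'E'
import cv2,numpy as np
t=cv2.imread("pics/top0.png"); s=cv2.imread("pics/side0.png")
a=cv2.resize(t[215:280,185:255],None,fx=5.5,fy=5.5,interpolation=cv2.INTER_CUBIC)
b=cv2.resize(t[185:250,285:400],None,fx=6.9,fy=6.9,interpolation=cv2.INTER_CUBIC)
cv2.imwrite("pics/ca.png",a);cv2.imwrite("pics/cb.png",b)
c=cv2.resize(s[145:195,260:325],None,fx=6,fy=6,interpolation=cv2.INTER_CUBIC)
d=cv2.resize(s[195:295,285:355],None,fx=6,fy=6,interpolation=cv2.INTER_CUBIC)
cv2.imwrite("pics/cc.png",c);cv2.imwrite("pics/cd.png",d)
E
```

```text
(no output)
```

View pics/ca.png

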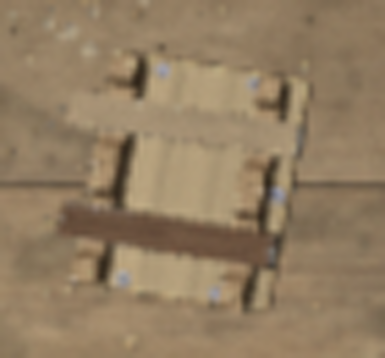

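View pics/cb.png

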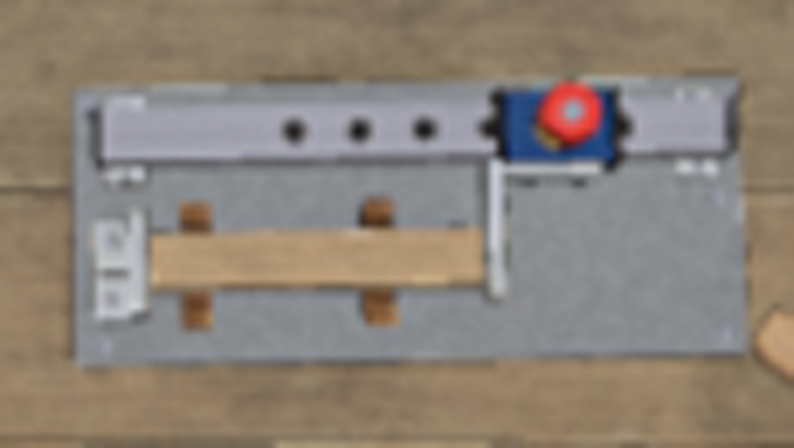

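View pics/cc.png

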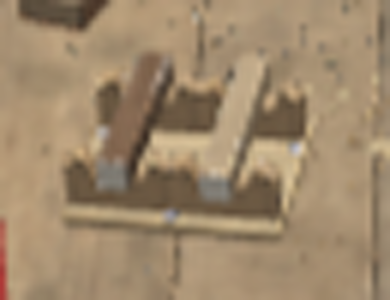

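View pics/cd.png

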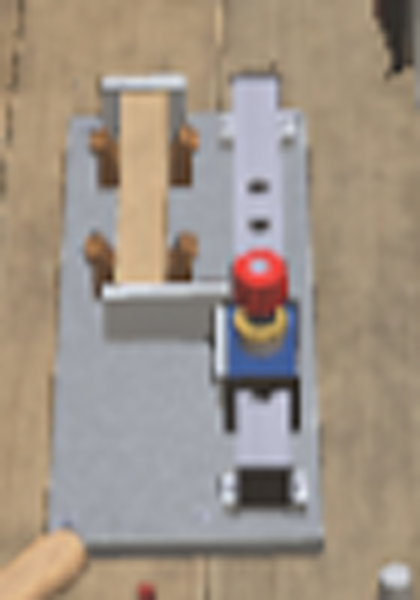

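```bash
cat > h.py <<'E'
import numpy as np,cv2
from scipy.spatial.transform import Rotation as R
from workcell import readout, viewer, r
def ray(n,uv,z):
    m=viewer.camera_model(n);uv=np.atleast_2d(uv).astype(float)
    d=np.c_[(uv[:,0]-m['cx'])/m['fx'],(uv[:,1]-m['cy'])/m['fy'],np.ones(len(uv))]
    d=R.from_quat(m['attitude']).apply(d)
    return m['xyz']+d*((z-m['xyz'][2])/d[:,2])[:,None]
def proj(n,p):
    m=viewer.camera_model(n);c=R.from_quat(m['attitude']).inv().apply(np.atleast_2d(p)-m['xyz'])
    return np.c_[c[:,0]/c[:,2]*m['fx']+m['cx'],c[:,1]/c[:,2]*m['fy']+m['cy']]
def blob(img,box,f):
    """box u0,v0,u1,v1; f(h,s,v)->mask. returns minAreaRect on largest component (full px coords)"""
    u0,v0,u1,v1=box;c=cv2.resize(img[v0:v1,u0:u1],None,fx=4,fy=4,interpolation=cv2.INTER_CUBIC)
    h=cv2.cvtColor(c,cv2.COLOR_BGR2HSV).astype(int)
    m=f(h[...,0],h[...,1],h[...,2]).astype(np.uint8)
    m=cv2.morphologyEx(m,cv2.MORPH_OPEN,np.ones((5,5)))
    cs,_=cv2.findContours(m,cv2.RETR_EXTERNAL,cv2.CHAIN_APPROX_NONE)
    c=max(cs,key=cv2.contourArea)
    (x,y),wh,a=cv2.minAreaRect(c)
    b=cv2.boxPoints(((x,y),wh,a))
    k=lambda p:(np.array(p)+.5)/4-.5+np.array([u0,v0])
    return k((x,y)),k(b),np.array(wh)/4,m
def rectinfo(n,b,z):
    P=ray(n,b,z)[:,:2];e=[P[1]-P[0],P[2]-P[1]];L=[np.linalg.norm(x) for x in e]
    l=e[int(L[1]>L[0])]
    ang=np.degrees(np.arctan2(l[1],l[0]))%180
    return P.mean(0),ang,max(L),min(L)
E
python3 - <<'E'
from h import *
t=cv2.imread("pics/top0.png")
def p(name,box,f,z,n="top",im=t):
    c,b,wh,m=blob(im,box,f); print(name,c.round(1),[np.round(x,4) for x in rectinfo(n,b,z)]); cv2.imwrite(f"pics/m_{name}.png",m*255)
    return b
c=t[240:255,190:240]; h=cv2.cvtColor(c,cv2.COLOR_BGR2HSV); print(h[::3,::8].tolist())
c=t[218:232,300:360]; h=cv2.cvtColor(c,cv2.COLOR_BGR2HSV); print(h[::3,::8].tolist())
p("walnut",(190,245,240,268),lambda h,s,v:(v<115)&(s>70),.054)
p("ash",(304,215,358,232),lambda h,s,v:(s>70)&(v>150),.06)
p("knob",(350,190,385,212),lambda h,s,v:((h<8)|(h>172))&(s>130),.106)
b=p("rail",(285,185,400,250),lambda h,s,v:(s<60),.015)
print(ray("top",b,.015))
# rail corners clicked
B=np.array([[78,88],[740,78],[745,355],[75,362]])/6.9+[285-.4,185-.4]
P=ray("top",B,.015)[:,:2];print(P.round(4))
E
```

```text
[[[18, 82, 147], [19, 80, 134], [16, 98, 145], [19, 77, 166], [18, 77, 159], [18, 77, 159], [17, 73, 158]], [[17, 79, 151], [18, 81, 144], [16, 107, 110], [19, 80, 170], [19, 81, 177], [17, 89, 160], [18, 71, 132]], [[17, 80, 144], [16, 81, 139], [15, 114, 76], [19, 77, 166], [19, 78, 174], [16, 95, 158], [17, 95, 116]], [[16, 91, 135], [16, 91, 135], [16, 111, 55], [19, 80, 169], [19, 78, 170], [16, 92, 164], [18, 66, 108]], [[16, 89, 155], [14, 82, 115], [17, 86, 77], [19, 79, 175], [19, 79, 168], [17, 90, 165], [16, 86, 137]]]
[[[110, 13, 182], [12, 11, 118], [15, 24, 148], [18, 50, 164], [16, 47, 157], [17, 96, 154], [15, 67, 167], [107, 11, 206]], [[107, 12, 187], [17, 90, 184], [17, 89, 174], [17, 87, 176], [16, 89, 177], [17, 87, 179], [16, 87, 176], [107, 13, 183]], [[60, 2, 127], [17, 87, 184], [16, 87, 182], [17, 86, 177], [16, 84, 183], [17, 85, 178], [17, 88, 186], [100, 4, 177]], [[111, 10, 174], [13, 25, 121], [150, 2, 130], [120, 2, 127], [105, 13, 122], [13, 136, 107], [105, 8, 130], [20, 10, 152]], [[106, 14, 195], [107, 12, 143], [111, 12, 144], [105, 11, 139], [105, 11, 143], [14, 141, 130], [105, 11, 142], [109, 14, 146]]]
walnut [216.  255.9] [array([0.4361, 0.2187]), np.float64(87.0152), np.float64(0.126), np.float64(0.0657)]
ash [330.4 222. ] [array([ 0.5417, -0.1335]), np.float64(90.6993), np.float64(0.1482), np.float64(0.0237)]
knob [367.2 200.8] [array([ 0.6025, -0.2431]), np.float64(139.3874), np.float64(0.026), np.float64(0.025)]
rail [343.6 216.5] [array([ 0.5639, -0.1786]), np.float64(91.3266), np.float64(0.3197), np.float64(0.1351)]
[[ 0.62758596 -0.01796591  0.015     ]
 [ 0.6349869  -0.33754457  0.015     ]
 [ 0.49992688 -0.33708439  0.015     ]
 [ 0.49314796 -0.0217243   0.015     ]]
[[ 0.6251 -0.0239]
 [ 0.6316 -0.3354]
 [ 0.5013 -0.3351]
 [ 0.4968 -0.0238]]
```

```bash
python3 - <<'E'
from h import *
t=cv2.imread("pics/top0.png");s=cv2.imread("pics/side0.png")
h=cv2.cvtColor(t,cv2.COLOR_BGR2HSV)
print(h[248:264:2,[200,210,215,225,232]].tolist())
# clicked corners of walnut in crop (5.5x), maple
W=np.array([[70,203],[275,240],[270,268],[60,235]])/5.5+[185-.4,215-.4]
M=np.array([[75,93],[300,125],[297,150],[66,120]])/5.5+[185-.4,215-.4]
for n,B,z in(("w",W,.054),("m",M,.053)):
    print(n,B.mean(0),[np.round(x,4) for x in rectinfo("top",B,z)])
base=np.array([[133,50],[308,78],[262,310],[75,285]])/5.5+[185-.4,215-.4]
print(ray("top",base,.01).round(4))
def p(name,box,f,z,n="top",im=t):
    c,b,wh,m=blob(im,box,f); print(name,c.round(1),[np.round(x,4) for x in rectinfo(n,b,z)]); cv2.imwrite(f"pics/m_{name}.png",m*255)
p("walnut",(190,245,240,268),lambda h,s,v:(h<13)&(v<125),.054)
# predicted in side: ash ends
yaw=np.radians(1.0)
E
```

```text
[[[16, 86, 124], [19, 78, 183], [19, 77, 175], [19, 77, 175], [17, 93, 145]], [[17, 87, 126], [19, 78, 183], [19, 80, 176], [19, 80, 175], [17, 82, 140]], [[15, 82, 125], [19, 79, 188], [19, 79, 177], [19, 78, 174], [16, 110, 79]], [[14, 104, 103], [14, 103, 111], [16, 86, 134], [19, 80, 176], [16, 118, 52]], [[13, 108, 104], [13, 108, 102], [13, 105, 107], [15, 95, 121], [16, 99, 77]], [[15, 85, 147], [13, 106, 108], [13, 105, 109], [13, 106, 106], [13, 106, 103]], [[16, 99, 141], [18, 81, 157], [15, 99, 121], [13, 105, 109], [13, 106, 111]], [[17, 90, 167], [19, 79, 180], [19, 78, 179], [16, 89, 144], [14, 108, 109]]]
w [215.28181818 257.6       ] [array([0.4307, 0.2209]), np.float64(80.0662), np.float64(0.1169), np.float64(0.0157)]
m [218.14545455 236.78181818] [array([0.4947, 0.2145]), np.float64(82.1596), np.float64(0.1284), np.float64(0.0141)]
[[0.5388 0.2551 0.01  ]
 [0.5229 0.1527 0.01  ]
 [0.3891 0.1755 0.01  ]
 [0.403  0.2833 0.01  ]]Traceback (most recent call last):
  File "<stdin>", line 14, in <module>
  File "<stdin>", line 13, in p
  File "h.py", line 19, in blob
    c=max(cs,key=cv2.contourArea)
ValueError: max() iterable argument is empty
```

View pics/m_walnut.png

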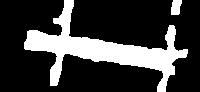

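```bash
python3 - <<'E'
from h import *
t=cv2.imread("pics/top0.png");s=cv2.imread("pics/side0.png")
def p(name,box,f,z,n="top",im=t):
    c,b,wh,m=blob(im,box,f); print(name,c.round(1),b.round(1).tolist(),[np.round(x,4) for x in rectinfo(n,b,z)]); cv2.imwrite(f"pics/m_{name}.png",m*255)
p("walnut",(190,245,240,268),lambda h,s,v:(h<15)&(v<128)&(v>85),.054)
# side-view check of predicted corners
def corners(c,yaw,w,l,z):
    a=np.radians(yaw);ux=np.array([np.cos(a),np.sin(a)]);uy=np.array([-ux[1],ux[0]])
    return np.array([[*(c+i*ux*w/2+j*uy*l/2),z] for i,j in((-1,-1),(1,-1),(1,1),(-1,1))])
ov=cv2.resize(s[140:300,255:360],None,fx=5,fy=5,interpolation=cv2.INTER_CUBIC)[:750]
ot=cv2.resize(t[180:270,185:400],None,fx=3.7,fy=3.7,interpolation=cv2.INTER_CUBIC)
for c,y,w,l,z in(((.431,.2205),-9.5,.020,.121,.054),((.5415,-.134),1,.025,.151,.060),((.4635,.2167),-9,.136,.116,.010),((.5637,-.1796),1,.132,.315,.015)):
    P=corners(np.array(c),y,w,l,z)
    q=(proj("side",P)-[255,140]+.5)*5; cv2.polylines(ov,[q.astype(int)],True,(0,255,0),1)
    q=(proj("top",P)-[185,180]+.5)*3.7; cv2.polylines(ot,[q.astype(int)],True,(0,255,0),1)
cv2.imwrite("pics/ov.png",ov[:600]);cv2.imwrite("pics/ot.png",ot)
cv2.imwrite("pics/ov2.png",ov[300:])
E
```

```text
walnut [214.8 257.2] [[195.2, 257.3], [196.1, 251.2], [234.5, 257.2], [233.5, 263.3]] [array([0.4318, 0.2223]), np.float64(81.3472), np.float64(0.1199), np.float64(0.0187)]
```

View pics/ov.png

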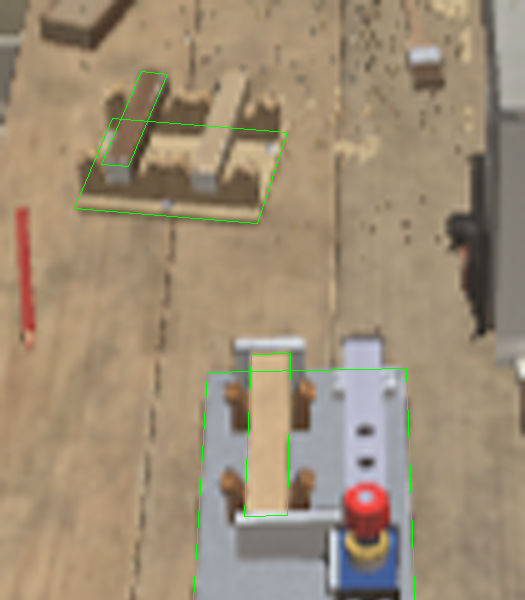

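View pics/ot.png

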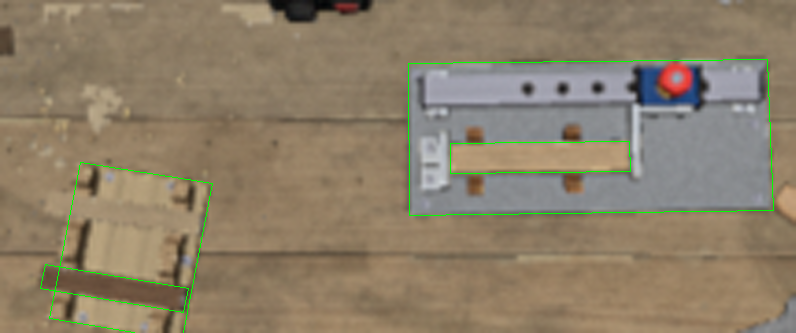

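```bash
cat >> h.py <<'E'
RAIL=np.array([.5396,-.0575]);RY=1.0
REST=np.array([.4635,.2165]);SY=-9.0
def rail(x,y):
    a=np.radians(RY);return RAIL+np.array([x*np.cos(a)-y*np.sin(a),x*np.sin(a)+y*np.cos(a)])
def rest(x,y):
    a=np.radians(SY);return REST+np.array([x*np.cos(a)-y*np.sin(a),x*np.sin(a)+y*np.cos(a)])
def down(yaw):
    # tool x down, tool z along world (cos yaw, sin yaw)
    a=np.radians(yaw);x=np.array([0,0,-1.]);z=np.array([np.cos(a),np.sin(a),0]);return R.from_matrix(np.c_[x,np.cross(z,x),z])
def go(xy,z,yaw):
    s=readout.observe();q=R.from_quat(s['eef_rot'])
    d=q.inv().apply(np.array([*xy,z])-s['position'])*1000
    best=min((down(yaw+k) for k in(0,180)),key=lambda t:(q.inv()*t).magnitude())
    print("shift",d.round(1),"turn",np.degrees((q.inv()*best).as_rotvec()).round(2),"target",np.round([*xy,z],4))
def st():
    s=readout.observe();m=R.from_quat(s['eef_rot']).as_matrix()
    print(s['time_s'],s['position'].round(4),'zyaw',np.degrees(np.arctan2(m[1,2],m[0,2])).round(2),'xdown',m[:,0].round(3),'F',s['contact_force'].round(1),'w',s['width'].round(4),'q',s['joint_positions'].round(2))
E
python3 - <<'E'
from h import *
st()
go(rail(0,-.0765),.20,1); print(rail(-.088,-.07),rail(0,-.0635),rail(.06,-.188),rest(-.032,0))
E
```

```text
Traceback (most recent call last):
  File "h.py", line 45, in st
    print(s['time_s'],s['position'].round(4),'zyaw',np.degrees(np.arctan2(m[1,2],m[0,2])).round(2),'xdown',m[:,0].round(3),'F',s['contact_force'].round(1),'w',s['width'].round(4),'q',s['joint_positions'].round(2))
                                                                                                                                                               ^^^^^^^^^^^^^^^^
AttributeError: 'float' object has no attribute 'round'
```

```bash
sed -i "s/s\['width'\].round(4)/round(s['width'],4)/" h.py
python3 - <<'E'
from h import *
st()
go(rail(0,-.0765),.20,1); print(rail(-.088,-.07),rail(0,-.0635),rail(.06,-.188),rest(-.032,0))
E
```

```text
0.1 [ 0.1936 -0.6199  0.2554] zyaw -72.65 xdown [-0.     0.002 -1.   ] F [-0.  -0.6  0.9] w 0.0856 q [ 1.53  0.5  -0.43  1.55  0.22  1.14 -0.21]
shift [  56.   476.4 -360.1] turn [-7.365e+01 -8.000e-02 -6.000e-02] target [ 0.5409 -0.134   0.2   ]
[ 0.45283507 -0.12902515] [ 0.54070823 -0.12099033] [ 0.60287191 -0.24442422] [0.43189397 0.2215059 ]
```

jog_arm(
  commands=[
    [[0,60,-45],[-10,0,0],85],
    [[0,115,-87],[-20,0,0],80],
    [[10,170,-128],[-30,0,0],70],
    [[20,225,-170],[-40,0,0],60],
    [[30,280,-212],[-50,0,0],50],
    [[40,335,-253],[-60,0,0],50],
    [[50,390,-295],[-70,0,0],50],
    [[56,440,-333],[-73.6,0,0],50],
    [[56,476,-360],[-73.6,0,0],50],
    [[56,476,-360],[-73.6,0,0],50],
  ],
)

```text
time_s: 1.35
position: [0.542, -0.1312, 0.2]
eef_rot: [-0.007, 0.707, 0.008, 0.707]
contact_force: [0.4, -0.9, 0.9]
width: 0.0499
```

```bash
python3 - <<'E'
from h import *
st()
go(rail(0,-.0765),.065,1)
E
```

```text
1.35 [ 0.542  -0.1312  0.2   ] zyaw 1.15 xdown [ 0.     0.002 -1.   ] F [ 0.4 -0.9  0.9] w 0.0499 q [ 0.83  0.5  -0.83  1.83  0.43  1.   -0.15]
shift [135.   -3.   -1.2] turn [ 0.15  0.01 -0.09] target [ 0.5409 -0.134   0.065 ]
```

jog_arm(
  commands=[
    [[40,0,0],[0,0,0],50],
    [[85,0,0],[0,0,0],50],
    [[115,0,0],[0,0,0],50],
    [[130,0,0],[0,0,0],50],
    [[135,0,0],[0,0,0],50],
    [[135,0,0],[0,0,0],50],
    [[135,0,0],[0,0,0],15],
    [[135,0,0],[0,0,0],15],
    [[135,0,0],[0,0,0],15],
    [[135,0,0],[0,0,0],15],
  ],
)

```text
time_s: 2.6
position: [0.542, -0.1351, 0.0667]
eef_rot: [-0.006, 0.706, 0.005, 0.708]
contact_force: [-0.8, 0.5, 5.6]
width: 0.0234
```

```bash
python3 - <<'E'
from h import *
st()
im=viewer.camera("side")[:,:,::-1]
cv2.imwrite("pics/s1.png",cv2.resize(im[150:300,240:380],None,fx=5,fy=4,interpolation=cv2.INTER_CUBIC))
go(rail(0,-.0765),.065,1)
E
```

```text
2.6 [ 0.542  -0.1351  0.0667] zyaw 0.94 xdown [ 0.002 -0.001 -1.   ] F [-0.8  0.5  5.6] w 0.0234 q [ 0.73  0.68 -0.69  1.9   0.61  0.78 -0.29]
shift [ 1.7  1.1 -1. ] turn [-0.06  0.13  0.06] target [ 0.5409 -0.134   0.065 ]
```

View pics/s1.png

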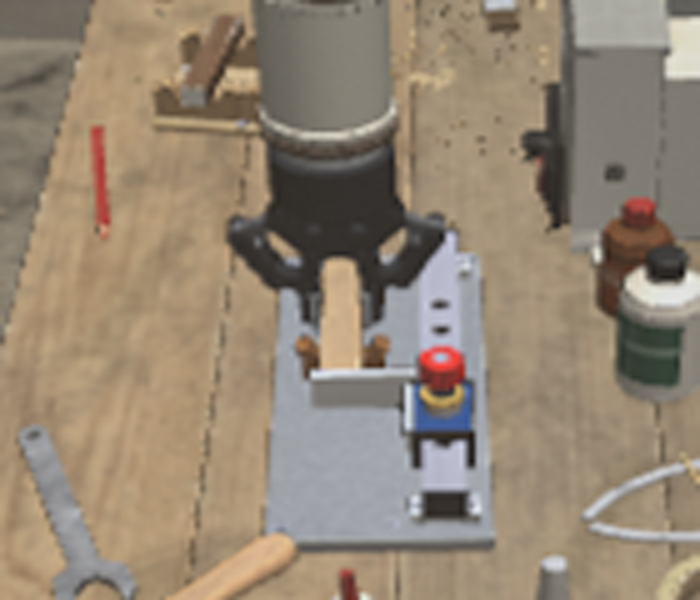

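jog_arm(
  commands=[
    [[-15,0,0],[0,0,0],15],
    [[-35,0,0],[0,0,0],15],
    [[-45,3,-25],[0,0,0],15],
    [[-45,6,-60],[0,0,0],15],
    [[-35,6,-85],[0,0,0],15],
    [[-10,6,-88],[0,0,0],15],
    [[15,6,-88],[0,0,0],15],
    [[28,6,-88],[0,0,0],15],
    [[33,6,-88],[0,0,0],15],
    [[34,6,-88],[0,0,0],15],
  ],
)

```text
time_s: 3.9
position: [0.4532, -0.1303, 0.0317]
eef_rot: [-0.006, 0.707, 0.006, 0.707]
contact_force: [0.3, -0.2, 0.1]
width: 0.0238
```

```bash
python3 - <<'E'
from h import *
st()
E
```

```text
3.9 [ 0.4532 -0.1303  0.0317] zyaw 0.96 xdown [ 0.001 -0.    -1.   ] F [ 0.3 -0.2  0.1] w 0.0238 q [ 0.76  0.63 -0.65  2.12  0.67  0.61 -0.35]
```

jog_arm(
  commands=[
    [[0,0,0],[0,0,0],44],
    [[0,0,0],[0,0,0],44],
    [[0,0,0],[0,0,0],44],
    [[-30,0,0],[0,0,0],44],
    [[-80,0,0],[0,0,0],44],
    [[-110,40,-2],[0,0,0],44],
    [[-110,95,-4],[0,0,0],50],
    [[-110,150,-7],[2,0,0],50],
    [[-110,200,-9],[5,0,0],50],
    [[-110,240,-10],[7,0,0],50],
  ],
)

```text
time_s: 5.15
position: [0.4384, 0.1115, 0.1417]
eef_rot: [0.037, 0.706, -0.037, 0.706]
contact_force: [0.3, 0.0, -0.6]
width: 0.0499
```

```bash
python3 - <<'E'
from h import *
st()
t=viewer.camera("top")[:,:,::-1]
cv2.imwrite("pics/t2.png",t)
go(rest(-.032,0),.141,-9)
E
```

```text
5.15 [0.4384 0.1115 0.1417] zyaw -6.04 xdown [ 0.001  0.    -1.   ] F [ 0.3  0.  -0.6] w 0.0499 q [ 0.42  0.41 -0.86  2.12  0.44  0.79 -0.82]
shift [  1.9 102.8 -16.8] turn [ 3.21  0.11 -0.28] target [0.4319 0.2215 0.141 ]
```

View pics/t2.png

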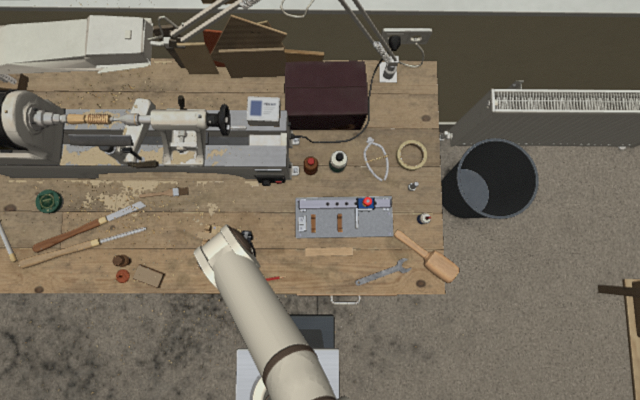

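jog_arm(
  commands=[
    [[0,50,-8],[1,0,0],50],
    [[0,90,-15],[3,0,0],50],
    [[5,103,-17],[3,0,0],50],
    [[35,103,-17],[3,0,0],50],
    [[65,103,-17],[3,0,0],50],
    [[80,103,-17],[3,0,0],50],
    [[82,103,-17],[3,0,0],50],
    [[82,103,-17],[3,0,0],10],
    [[82,103,-17],[3,0,0],10],
    [[82,103,-17],[3,0,0],10],
  ],
)

```text
time_s: 6.45
position: [0.4336, 0.214, 0.0604]
eef_rot: [0.056, 0.704, -0.056, 0.706]
contact_force: [-0.1, -0.9, 6.8]
width: 0.0188
```

```bash
python3 - <<'E'
from h import *
st()
im=viewer.camera("side")[:,:,::-1]
cv2.imwrite("pics/s3.png",cv2.resize(im[100:230,220:360],None,fx=5,fy=4.5,interpolation=cv2.INTER_CUBIC))
t=viewer.camera("top")[:,:,::-1];cv2.imwrite("pics/t3.png",t)
def p(name,box,f,z,n="top",im=t):
    c,b,wh,m=blob(im,box,f); print(name,c.round(1),[np.round(x,4) for x in rectinfo(n,b,z)]); cv2.imwrite(f"pics/m_{name}.png",m*255)
h=cv2.cvtColor(t,cv2.COLOR_BGR2HSV);print(h[244:262:2,320].tolist())
p("ash2",(295,240,365,263),lambda h,s,v:(v>165),.025)
print("cmd ash",rail(-.088,-.0705))
E
```

```text
6.45 [0.4336 0.214  0.0604] zyaw -9.06 xdown [ 0.002  0.    -1.   ] F [-0.1 -0.9  6.8] w 0.0188 q [ 0.07  0.59 -0.71  2.09  0.62  0.68 -1.22]
[[16, 84, 134], [17, 80, 137], [17, 84, 166], [17, 88, 169], [17, 89, 164], [16, 87, 172], [16, 84, 136], [16, 87, 143], [17, 89, 149]]
ash2 [328.7 251.2] [array([ 0.4522, -0.1298]), np.float64(91.3202), np.float64(0.1501), np.float64(0.0253)]
cmd ash [ 0.4528438  -0.12952507]
```

View pics/s3.png

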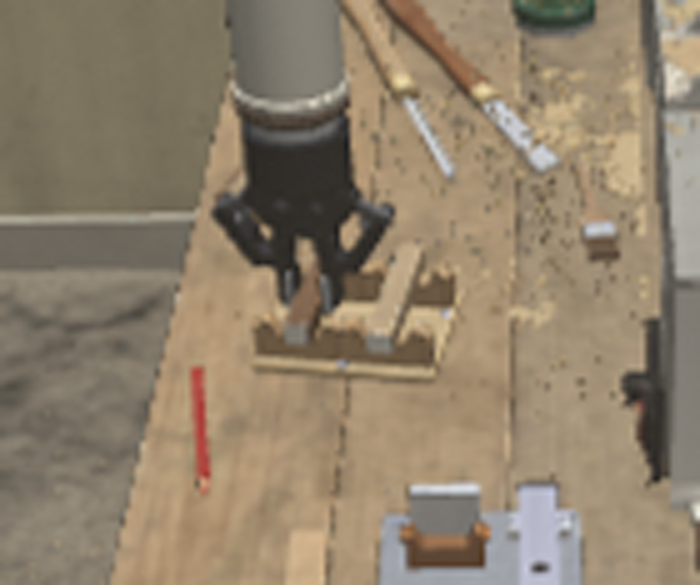

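View pics/m_ash2.png

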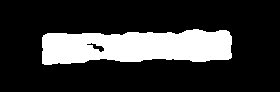

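```bash
cat >> h.py <<'E'
import json
def chain():
    p=np.array([.1936,-.6199,.2554]);p0=p;q=R.from_quat([0.41929716,0.57024269,-0.4184106,0.56916231])
    for s,t in json.load(open("log.json")):
        p=p+q.apply(np.array(s)/1000);q=q*R.from_rotvec(np.radians(t))
    return p,q
def goc(xy,z,yaw):
    p,q=chain();m=q.as_matrix();d=q.inv().apply(np.array([*xy,z])-p)*1000
    best=min((down(yaw+k) for k in(0,180)),key=lambda t:(q.inv()*t).magnitude())
    print("cmd",p.round(4),np.degrees(np.arctan2(m[1,2],m[0,2])).round(2),"shift",d.round(1),"turn",np.degrees((q.inv()*best).as_rotvec()).round(2),"target",np.round([*xy,z],4))
E
cat > add.py <<'E'
import json,sys
l=json.load(open("log.json"));l.append(json.loads(sys.argv[1]));json.dump(l,open("log.json","w"))
E
echo '[[[56,476,-360],[-73.6,0,0]],[[135,0,0],[0,0,0]],[[34,6,-88],[0,0,0]],[[-110,240,-10],[7,0,0]],[[82,103,-17],[3,0,0]]]' > log.json
python3 - <<'E'
from h import *
st(); goc(rail(0,-.071),.140,1)
E
```

```text
6.55 [0.4336 0.214  0.0604] zyaw -9.05 xdown [ 0.002  0.    -1.   ] F [-0.4 -1.   7.1] w 0.0185 q [ 0.07  0.59 -0.71  2.09  0.62  0.68 -1.22]
cmd [0.4323 0.2146 0.0599] -9.05 shift [ -80.8 -321.6  161. ] turn [-10.05  -0.04  -0.11] target [ 0.5408 -0.1285  0.14  ]
```

jog_arm(
  commands=[
    [[-20,0,0],[0,0,0],10],
    [[-50,0,0],[0,0,0],10],
    [[-81,-30,15],[-1,0,0],10],
    [[-81,-80,40],[-3,0,0],10],
    [[-81,-130,65],[-5,0,0],10],
    [[-81,-180,90],[-7,0,0],10],
    [[-81,-230,115],[-9,0,0],10],
    [[-81,-280,140],[-10,0,0],10],
    [[-81,-322,161],[-10,0,0],10],
    [[-81,-322,161],[-10,0,0],10],
  ],
)

```text
time_s: 7.8
position: [0.5416, -0.1353, 0.1402]
eef_rot: [-0.004, 0.707, 0.002, 0.707]
contact_force: [0.9, 1.5, 0.0]
width: 0.0188
```

```bash
python3 add.py '[[-81,-322,161],[-10,0,0]]'; python3 - <<'E'
from h import *
st()
t=viewer.camera("top")[:,:,::-1];im=viewer.camera("side")[:,:,::-1]
st();goc(rail(0,-.071),.060,1)
cv2.imwrite("pics/t4.png",cv2.resize(t[180:270,280:400],None,fx=6,fy=6,interpolation=cv2.INTER_CUBIC))
cv2.imwrite("pics/s4.png",cv2.resize(im[140:290,260:380],None,fx=5,fy=4,interpolation=cv2.INTER_CUBIC))
# underside z = .1408-.0264+... 
E
```

```text
7.8 [ 0.5416 -0.1353  0.1402] zyaw 0.47 xdown [ 0.001 -0.002 -1.   ] F [0.9 1.5 0. ] w 0.0188 q [ 0.8   0.58 -0.79  1.87  0.52  0.91 -0.23]
7.9 [ 0.5408 -0.1299  0.1403] zyaw 0.86 xdown [-0.  0. -1.] F [-0.2  1.7 -0.6] w 0.019 q [ 0.8   0.58 -0.8   1.88  0.52  0.91 -0.23]
cmd [ 0.5407 -0.1289  0.1402] 0.95 shift [80.2  0.2  0.1] turn [-0.05 -0.03 -0.11] target [ 0.5408 -0.1285  0.06  ]
```

View pics/t4.png

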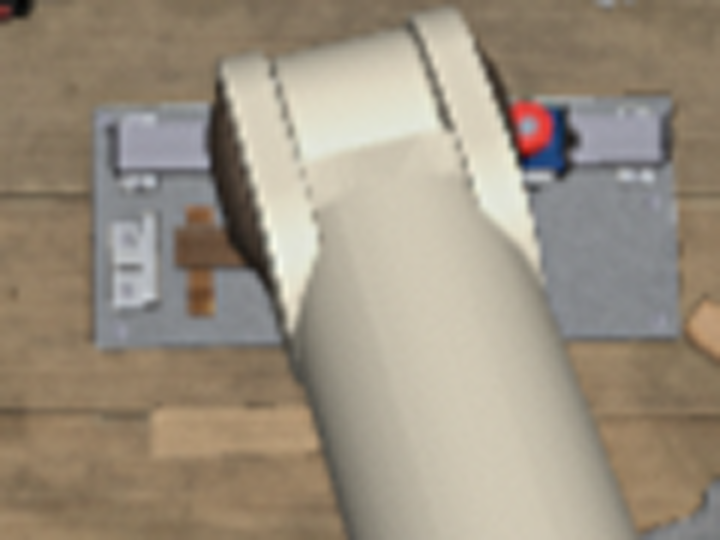

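View pics/s4.png

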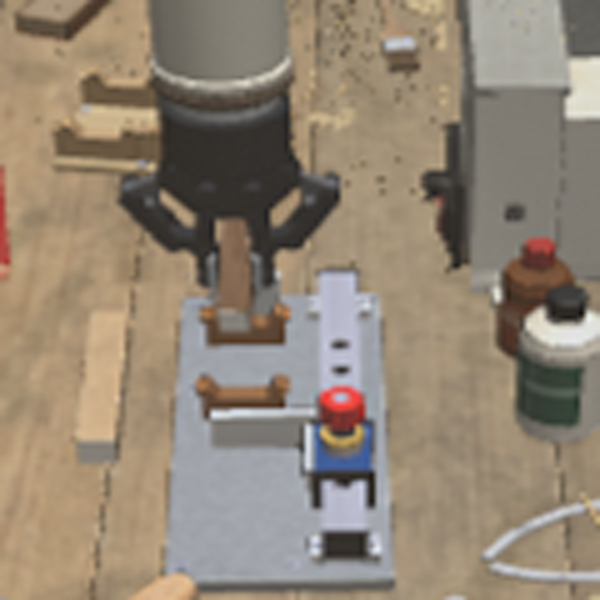

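```bash
python3 - <<'E'
from h import *
print(ray("top",[[177/6+280-.4,247/6+180-.4]],.134))
# side: near end underside edge corners of walnut: crop (218,328),(247,328)
print(ray("side",np.array([[217/5+260,310/4+140],[249/5+260,308/4+140]])-.4,.134))
E
```

```text
[[ 0.53838084 -0.06758959  0.134     ]]
[[ 0.53101775 -0.17918692  0.134     ]
 [ 0.54965954 -0.17716971  0.134     ]]
```

jog_arm(
  commands=[
    [[30,0,0],[0,0,0],10],
    [[55,0,0],[0,0,0],10],
    [[68,0,0],[0,0,0],10],
    [[74,0,0],[0,0,0],10],
    [[78,0,0],[0,0,0],10],
    [[79,0,0],[0,0,0],10],
    [[79,0,0],[0,0,0],10],
    [[79,0,0],[0,0,0],44],
    [[79,0,0],[0,0,0],44],
    [[79,0,0],[0,0,0],44],
  ],
)

```text
time_s: 9.15
position: [0.5412, -0.1297, 0.0615]
eef_rot: [-0.006, 0.707, 0.006, 0.707]
contact_force: [0.6, 0.3, 0.3]
width: 0.0439
```

```bash
python3 add.py '[[79,0,0],[0,0,0]]'; python3 - <<'E'
from h import *
st()
im=viewer.camera("side")[:,:,::-1]
cv2.imwrite("pics/s5.png",cv2.resize(im[140:290,260:380],None,fx=5,fy=4,interpolation=cv2.INTER_CUBIC))
goc(rail(-.088,-.0705),.031,1); print(chain()[0])
E
```

```text
9.15 [ 0.5412 -0.1297  0.0615] zyaw 0.95 xdown [ 0. -0. -1.] F [0.6 0.3 0.3] w 0.0439 q [ 0.73  0.69 -0.71  1.91  0.63  0.78 -0.31]
cmd [ 0.5407 -0.1287  0.0612] 0.95 shift [ 30.2   0.6 -87.8] turn [-0.05 -0.03 -0.11] target [ 0.4528 -0.1295  0.031 ]
[ 0.54070518 -0.12870333  0.06117086]
```

View pics/s5.png

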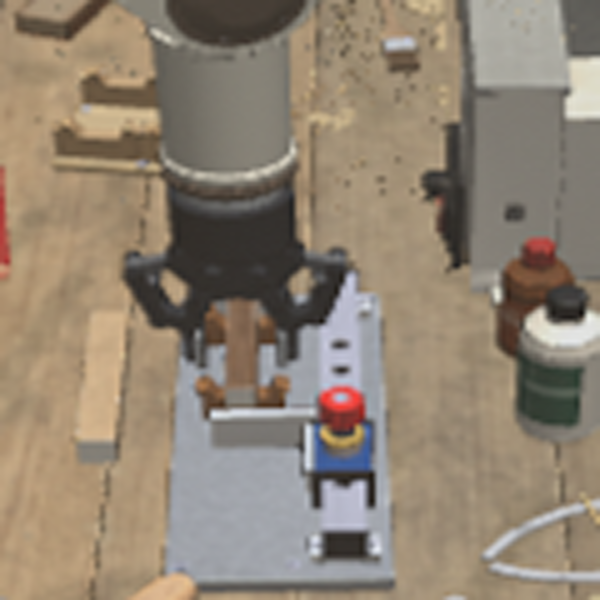

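jog_arm(
  commands=[
    [[-25,0,0],[0,0,0],44],
    [[-50,0,0],[0,0,0],44],
    [[-55,0,-35],[0,0,0],44],
    [[-50,0,-70],[0,0,0],44],
    [[-25,0,-88],[0,0,0],44],
    [[5,0,-88],[0,0,0],44],
    [[25,0,-88],[0,0,0],44],
    [[30,0,-88],[0,0,0],44],
    [[30,0,-88],[0,0,0],15],
    [[30,0,-88],[0,0,0],15],
  ],
)

```text
time_s: 10.45
position: [0.4538, -0.1311, 0.0321]
eef_rot: [-0.006, 0.707, 0.006, 0.708]
contact_force: [-0.5, 0.1, -0.5]
width: 0.0238
```

```bash
python3 add.py '[[30,0,-88],[0,0,0]]'; python3 - <<'E'
from h import *
st()
goc(rest(-.032,0),.140,-9)
E
```

```text
10.45 [ 0.4538 -0.1311  0.0321] zyaw 0.96 xdown [ 0.001 -0.    -1.   ] F [-0.5  0.1 -0.5] w 0.0238 q [ 0.78  0.63 -0.67  2.12  0.69  0.62 -0.36]
cmd [ 0.4527 -0.1301  0.0312] 0.95 shift [-108.1  352.1  -15. ] turn [ 9.95 -0.04 -0.11] target [0.4319 0.2215 0.14  ]
```

```bash
python3 - <<'E'
from h import *
t=viewer.camera("top")[:,:,::-1];im=viewer.camera("side")[:,:,::-1]
cv2.imwrite("pics/t6r.png",t);cv2.imwrite("pics/s6r.png",im)
a=cv2.resize(t[215:280,185:255],None,fx=8,fy=8,interpolation=cv2.INTER_CUBIC)
def corners(c,yaw,w,l,z):
    a=np.radians(yaw);ux=np.array([np.cos(a),np.sin(a)]);uy=np.array([-ux[1],ux[0]])
    return np.array([[*(c+i*ux*w/2+j*uy*l/2),z] for i,j in((-1,-1),(1,-1),(1,1),(-1,1))])
a2=a.copy()
for c,w,l,z,k in((rest(0,0),.136,.116,.010,(0,255,0)),(rest(-.032,0),.029,.098,.034,(255,255,0)),(rest(.032,0),.019,.131,.053,(0,0,255)),(rest(0,.042),.136,.014,.046,(255,0,255)),(rest(0,-.042),.136,.014,.046,(255,0,255))):
    q=(proj("top",corners(c,SY,w,l,z))-[185,215]+.5)*8
    cv2.polylines(a2,[q.astype(int)],True,k,1)
cv2.imwrite("pics/a6.png",a);cv2.imwrite("pics/a6o.png",a2)
E
```

```text
(no output)
```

View pics/a6.png

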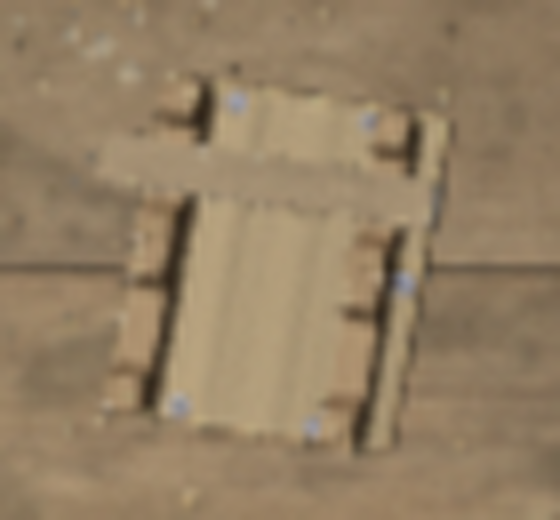

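View pics/a6o.png

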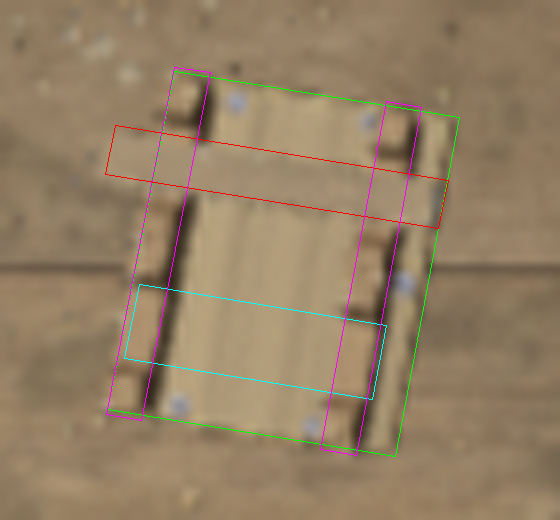

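jog_arm(
  commands=[
    [[-30,0,0],[0,0,0],15],
    [[-70,20,0],[0,0,0],15],
    [[-108,65,-3],[0,0,0],15],
    [[-108,120,-5],[2,0,0],15],
    [[-108,175,-7],[4,0,0],15],
    [[-108,230,-10],[6,0,0],15],
    [[-108,285,-12],[8,0,0],15],
    [[-108,330,-15],[10,0,0],15],
    [[-108,352,-15],[10,0,0],15],
    [[-108,352,-15],[10,0,0],15],
  ],
)

```text
time_s: 11.8
position: [0.4319, 0.2229, 0.1399]
eef_rot: [0.055, 0.705, -0.054, 0.705]
contact_force: [-0.2, 0.5, -1.3]
width: 0.0239
```

```bash
python3 add.py '[[-108,352,-15],[10,0,0]]'; python3 - <<'E'
from h import *
st()
im=viewer.camera("side")[:,:,::-1]
cv2.imwrite("pics/s7.png",cv2.resize(im[100:230,220:360],None,fx=5,fy=4.5,interpolation=cv2.INTER_CUBIC))
st();goc(rest(-.032,0),.064,-9)
E
```

```text
11.8 [0.4319 0.2229 0.1399] zyaw -8.82 xdown [ 0.001  0.001 -1.   ] F [-0.2  0.5 -1.3] w 0.0239 q [ 0.17  0.48 -0.85  2.04  0.48  0.83 -1.12]
11.85 [0.432  0.221  0.1395] zyaw -8.94 xdown [ 0. -0. -1.] F [ 0.2  0.  -2. ] w 0.0238 q [ 0.17  0.48 -0.84  2.04  0.48  0.83 -1.11]
cmd [0.4319 0.2214 0.1399] -9.05 shift [75.9 -0.   0. ] turn [-0.05 -0.04 -0.1 ] target [0.4319 0.2215 0.064 ]
```

View pics/s7.png

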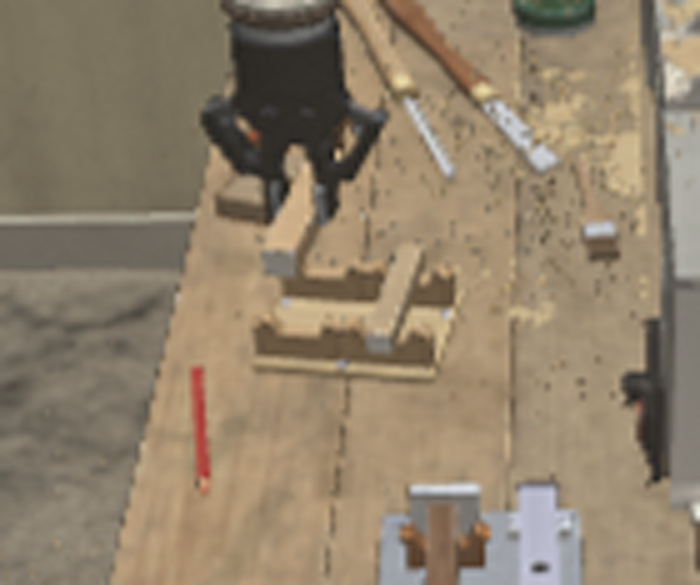

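jog_arm(
  commands=[
    [[30,0,0],[0,0,0],15],
    [[52,0,0],[0,0,0],15],
    [[63,0,0],[0,0,0],15],
    [[69,0,0],[0,0,0],15],
    [[73,0,0],[0,0,0],15],
    [[75,0,0],[0,0,0],15],
    [[75,0,0],[0,0,0],15],
    [[75,0,0],[0,0,0],15],
    [[75,0,0],[0,0,0],15],
    [[75,0,0],[0,0,0],15],
  ],
)

```text
time_s: 13.1
position: [0.4326, 0.2205, 0.0658]
eef_rot: [0.055, 0.704, -0.056, 0.705]
contact_force: [-3.9, -3.0, 13.4]
width: 0.0237
```

```bash
python3 add.py '[[75,0,0],[0,0,0]]'; python3 - <<'E'
from h import *
st()
im=viewer.camera("side")[:,:,::-1]
cv2.imwrite("pics/s8.png",cv2.resize(im[100:230,220:360],None,fx=5,fy=4.5,interpolation=cv2.INTER_CUBIC))
goc(rail(.06,-.188),.180,1)
E
```

```text
13.1 [0.4326 0.2205 0.0658] zyaw -9.06 xdown [ 0.002 -0.001 -1.   ] F [-3.9 -3.  13.4] w 0.0237 q [ 0.07  0.59 -0.73  2.08  0.62  0.7  -1.23]
cmd [0.4319 0.2215 0.0649] -9.05 shift [-116.1 -433.1  242.1] turn [-10.05  -0.04  -0.11] target [ 0.6029 -0.2444  0.18  ]
```

View pics/s8.png

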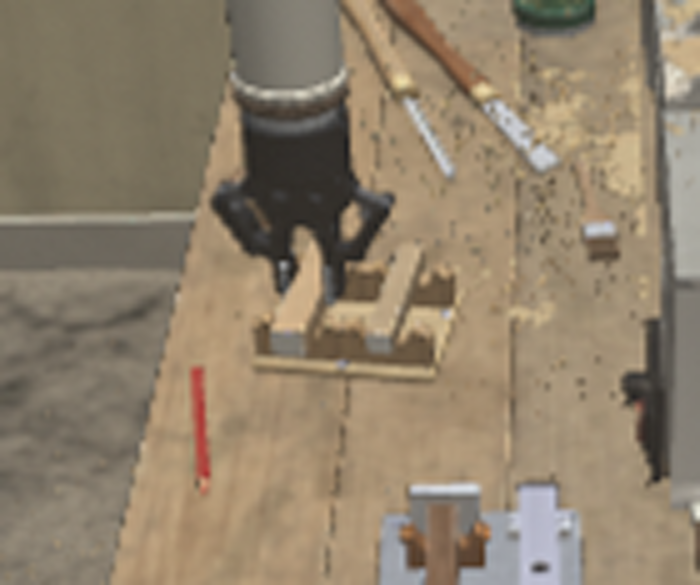

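jog_arm(
  commands=[
    [[0,0,0],[0,0,0],44],
    [[0,0,0],[0,0,0],44],
    [[0,0,0],[0,0,0],44],
    [[-30,0,0],[0,0,0],44],
    [[-80,0,0],[0,0,0],44],
    [[-116,-30,17],[0,0,0],44],
    [[-116,-80,45],[-2,0,0],44],
    [[-116,-130,73],[-4,0,0],44],
    [[-116,-180,100],[-6,0,0],44],
    [[-116,-230,128],[-8,0,0],44],
  ],
)

```text
time_s: 14.4
position: [0.5229, -0.0285, 0.1804]
eef_rot: [0.006, 0.707, -0.006, 0.707]
contact_force: [0.9, 0.9, 0.9]
width: 0.0441
```

```bash
python3 add.py '[[-116,-230,128],[-8,0,0]]'; python3 - <<'E'
from h import *
st()
t=viewer.camera("top")[:,:,::-1];im=viewer.camera("side")[:,:,::-1]
cv2.imwrite("pics/t9.png",t);cv2.imwrite("pics/s9.png",im)
a=np.hstack([cv2.resize(t[215:280,185:255],(400,371),interpolation=cv2.INTER_CUBIC),cv2.resize(im[145:195,260:325],(390,371),interpolation=cv2.INTER_CUBIC)])
cv2.imwrite("pics/a9.png",a)
b=cv2.resize(t[185:250,285:400],None,fx=6.9,fy=6.9,interpolation=cv2.INTER_CUBIC);cv2.imwrite("pics/b9.png",b)
goc(rail(.06,-.188),.180,1)
E
```

```text
14.4 [ 0.5229 -0.0285  0.1804] zyaw -0.97 xdown [ 0. -0. -1.] F [0.9 0.9 0.9] w 0.0441 q [ 0.7   0.48 -0.87  1.93  0.45  0.94 -0.4 ]
cmd [ 0.5222 -0.026   0.1804] -1.05 shift [-1.00e-01 -2.17e+02  8.47e+01] turn [-2.05 -0.03 -0.11] target [ 0.6029 -0.2444  0.18  ]
```

View pics/a9.png

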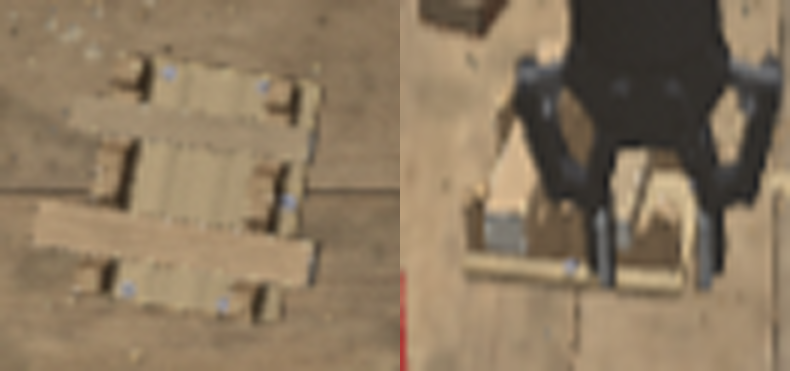

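View pics/b9.png

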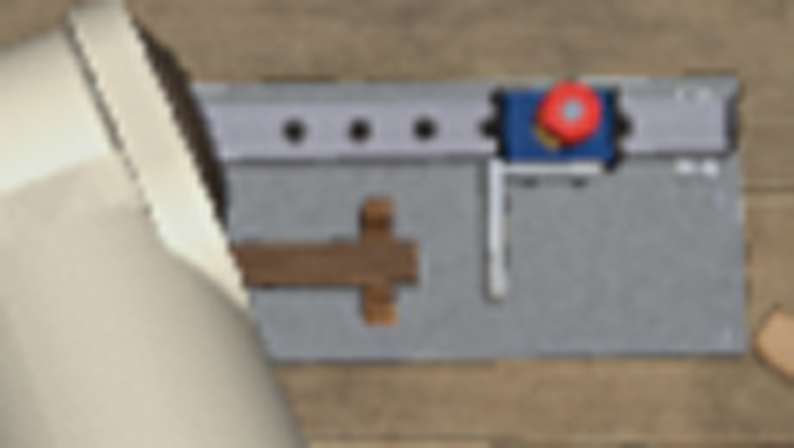

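```bash
python3 - <<'E'
from h import *
print(ray("top",[[573/6.9+285-.4,111/6.9+185-.4]],.106))
s=cv2.imread("pics/side0.png");t=cv2.imread("pics/t9.png")
for n,im,box in(("side",s,(315,225,345,260)),("top",t,(350,185,385,212))):
    c,b,wh,m=blob(im,box,lambda h,s,v:((h<8)|(h>172))&(s>110));print(n,c,b.tolist(),wh)
# expected silhouettes for candidate centres
th=np.linspace(0,2*np.pi,60)
for c in((.6029,-.2444),(.6045,-.2451),(.6025,-.2431)):
  for n in("side","top"):
    P=np.array([[c[0]+.013*np.cos(a),c[1]+.013*np.sin(a),z] for z in(.084,.106) for a in th]);q=proj(n,P)
    print(c,n,q.min(0).round(1),q.max(0).round(1),q.mean(0).round(1))
E
```

```text
[[ 0.60275313 -0.24436313  0.106     ]]
side [328.    241.625] [[323.625, 236.375], [332.375, 236.375], [332.375, 246.875], [323.625, 246.875]] [10.5   8.75]
top [367.19219589 200.74927711] [[361.2044792175293, 201.76661682128906], [366.3627166748047, 194.73265838623047], [373.1799125671387, 199.73193740844727], [368.0216751098633, 206.76589584350586]] [8.4538126  8.72261429]
(0.6029, -0.2444) side [323.1 236.1] [332.3 248. ] [327.8 242. ]
(0.6029, -0.2444) top [362.5 196.4] [371.9 205.8] [367.2 201.1]
(0.6045, -0.2451) side [323.6 236.3] [332.8 248.1] [328.3 242.2]
(0.6045, -0.2451) top [362.7 195.9] [372.2 205.3] [367.4 200.5]
(0.6025, -0.2431) side [322.9 235.8] [332.1 247.6] [327.6 241.7]
(0.6025, -0.2431) top [362.1 196.5] [371.5 205.9] [366.8 201.2]
```

jog_arm(
  commands=[
    [[0,-50,20],[0,0,0],44],
    [[0,-100,39],[-1,0,0],44],
    [[0,-150,59],[-2,0,0],44],
    [[0,-195,76],[-2,0,0],44],
    [[0,-217,85],[-2,0,0],44],
    [[20,-217,85],[-2,0,0],44],
    [[50,-217,85],[-2,0,0],44],
    [[70,-217,85],[-2,0,0],44],
    [[79,-217,85],[-2,0,0],44],
    [[79,-217,85],[-2,0,0],44],
  ],
)

```text
time_s: 15.75
position: [0.6032, -0.2442, 0.1007]
eef_rot: [-0.006, 0.707, 0.006, 0.707]
contact_force: [0.2, 0.1, -0.8]
width: 0.0444
```

```bash
python3 add.py '[[79,-217,85],[-2,0,0]]'; python3 - <<'E'
from h import *
st()
im=viewer.camera("side")[:,:,::-1]
cv2.imwrite("pics/s10.png",cv2.resize(im[150:290,260:400],None,fx=5,fy=4.2,interpolation=cv2.INTER_CUBIC))
st();goc((.603,-.2445),.101,1)
E
```

```text
15.75 [ 0.6032 -0.2442  0.1007] zyaw 1.01 xdown [-0.001  0.001 -1.   ] F [ 0.2  0.1 -0.8] w 0.0444 q [ 0.84  0.77 -0.72  1.65  0.59  0.96 -0.08]
15.8 [ 0.6039 -0.2446  0.1016] zyaw 0.98 xdown [ 0.001  0.    -1.   ] F [ 0.   0.5 -1.1] w 0.0441 q [ 0.84  0.77 -0.72  1.65  0.59  0.96 -0.08]
cmd [ 0.6031 -0.2443  0.1009] 0.95 shift [-0.1 -0.2 -0.1] turn [-0.05 -0.03 -0.11] target [ 0.603  -0.2445  0.101 ]
```

View pics/s10.png

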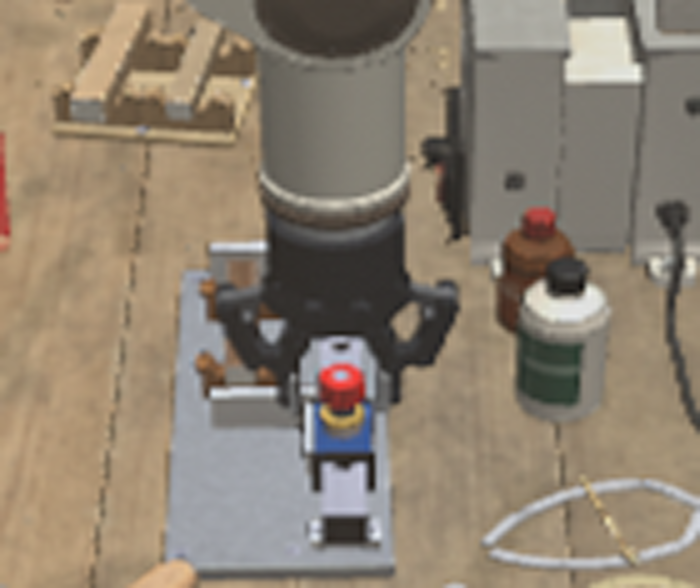

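```bash
python3 - <<'E'
from h import *
for z in(.076,.08,.084):
  for dy in(-.011,0,.011):
    for dx in (.022,.036):
      print(z,dy,dx,((proj("side",[[.6035+dx,-.2445+dy,z]])-[260,150])*[5,4.2]).round(0))
E
```

```text
0.076 -0.011 0.022 [[378. 418.]]
0.076 -0.011 0.036 [[403. 418.]]
0.076 0 0.022 [[378. 407.]]
0.076 0 0.036 [[402. 406.]]
0.076 0.011 0.022 [[378. 396.]]
0.076 0.011 0.036 [[402. 395.]]
0.08 -0.011 0.022 [[378. 414.]]
0.08 -0.011 0.036 [[403. 413.]]
0.08 0 0.022 [[378. 402.]]
0.08 0 0.036 [[402. 402.]]
0.08 0.011 0.022 [[378. 391.]]
0.08 0.011 0.036 [[402. 391.]]
0.084 -0.011 0.022 [[378. 409.]]
0.084 -0.011 0.036 [[403. 409.]]
0.084 0 0.022 [[378. 398.]]
0.084 0 0.036 [[402. 398.]]
0.084 0.011 0.022 [[378. 387.]]
0.084 0.011 0.036 [[402. 387.]]
```

jog_arm(
  commands=[
    [[0,0,0],[0,0,0],34],
    [[0,0,0],[0,0,0],28],
    [[0,0,0],[0,0,0],15],
    [[0,0,0],[0,0,0],15],
    [[0,0,0],[0,0,0],15],
    [[0,0,0],[0,0,0],15],
    [[0,0,0],[0,0,0],15],
    [[0,0,0],[0,0,0],15],
    [[0,0,0],[0,0,0],15],
    [[0,0,0],[0,0,0],15],
  ],
)

```text
time_s: 17.05
position: [0.6046, -0.2454, 0.1025]
eef_rot: [-0.006, 0.706, 0.006, 0.708]
contact_force: [0.5, -0.1, 5.7]
width: 0.0241
```

```bash
python3 - <<'E'
from h import *
st()
im=viewer.camera("side")[:,:,::-1]
cv2.imwrite("pics/s11.png",cv2.resize(im[150:290,260:400],None,fx=5,fy=4.2,interpolation=cv2.INTER_CUBIC))
E
```

```text
17.05 [ 0.6046 -0.2454  0.1025] zyaw 0.94 xdown [ 0.002 -0.001 -1.   ] F [ 0.5 -0.1  5.7] w 0.0241 q [ 0.84  0.76 -0.72  1.65  0.59  0.96 -0.08]
```

View pics/s11.png

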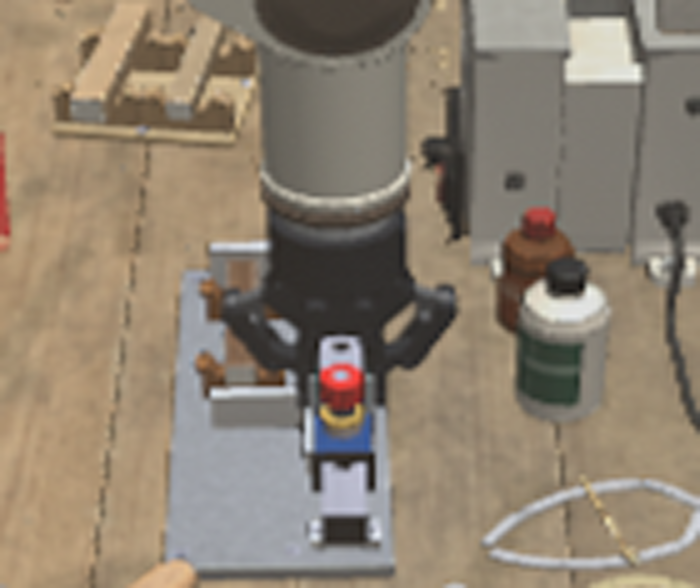

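jog_arm(
  commands=[
    [[-3,0,0],[0,0,0],15],
    [[-6,0,0],[0,0,0],15],
    [[-9,0,0],[0,0,0],15],
    [[-12,0,0],[0,0,0],15],
    [[-13,0,0],[0,0,0],15],
    [[-13,0,0],[0,0,0],15],
    [[-13,0,0],[0,0,0],15],
    [[-13,0,0],[0,0,0],15],
    [[-13,0,0],[0,0,0],15],
    [[-13,0,0],[0,0,0],15],
  ],
)

```text
time_s: 18.35
position: [0.6044, -0.2454, 0.1133]
eef_rot: [-0.006, 0.706, 0.006, 0.708]
contact_force: [6.7, -1.5, -7.9]
width: 0.0241
```

```bash
python3 add.py '[[-13,0,0],[0,0,0]]'; python3 - <<'E'
from h import *
st()
im=viewer.camera("side")[:,:,::-1]
cv2.imwrite("pics/s12.png",cv2.resize(im[200:270,290:370],None,fx=8,fy=8,interpolation=cv2.INTER_CUBIC))
c,b,wh,m=blob(im,(315,222,345,260),lambda h,s,v:((h<8)|(h>172))&(s>110));print(c,wh)
E
```

```text
18.35 [ 0.6044 -0.2454  0.1133] zyaw 0.94 xdown [ 0.002  0.001 -1.   ] F [ 6.7 -1.5 -7.9] w 0.0241 q [ 0.85  0.75 -0.73  1.64  0.58  0.98 -0.07]
[327.75  238.625] [11.    8.75]
```

View pics/s12.png

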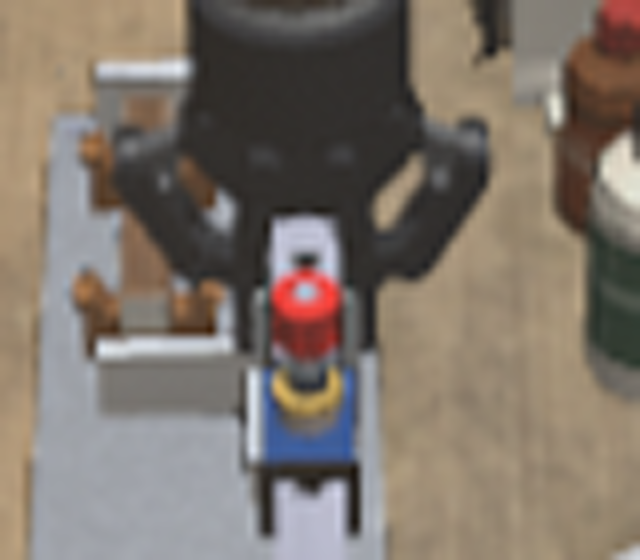

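jog_arm(
  commands=[
    [[0,4,0],[0,0,0],15],
    [[0,8,0],[0,0,0],15],
    [[0,13,0],[0,0,0],15],
    [[0,18,0],[0,0,0],15],
    [[0,23,0],[0,0,0],15],
    [[0,27,0],[0,0,0],15],
    [[0,30,0],[0,0,0],15],
    [[0,30,0],[0,0,0],15],
    [[0,30,0],[0,0,0],15],
    [[0,30,0],[0,0,0],15],
  ],
)

```text
time_s: 19.65
position: [0.6038, -0.2148, 0.1132]
eef_rot: [-0.006, 0.706, 0.006, 0.708]
contact_force: [7.0, -0.5, -7.9]
width: 0.0243
```

```bash
python3 add.py '[[0,30,0],[0,0,0]]'; python3 - <<'E'
from h import *
st()
im=viewer.camera("side")[:,:,::-1]
cv2.imwrite("pics/s13.png",cv2.resize(im[200:270,290:370],None,fx=8,fy=8,interpolation=cv2.INTER_CUBIC))
E
```

```text
19.65 [ 0.6038 -0.2148  0.1132] zyaw 0.96 xdown [ 0.002  0.001 -1.   ] F [ 7.  -0.5 -7.9] w 0.0243 q [ 0.81  0.74 -0.74  1.67  0.58  0.96 -0.12]
```

View pics/s13.png

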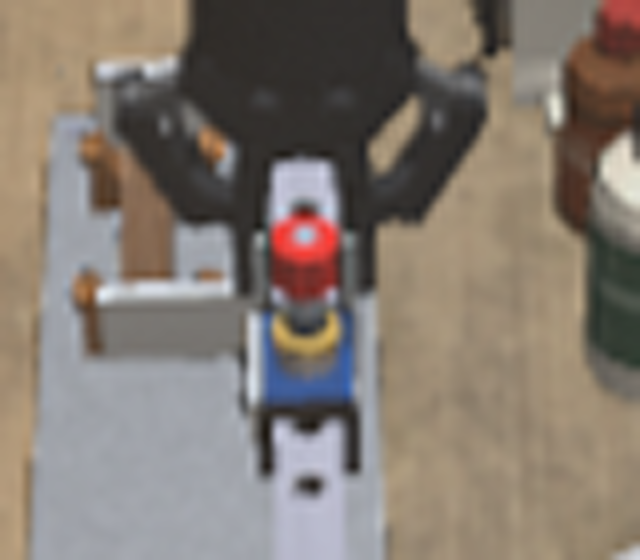

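jog_arm(
  commands=[
    [[2,0,0],[0,0,0],15],
    [[4,0,0],[0,0,0],15],
    [[6,0,0],[0,0,0],15],
    [[8,0,0],[0,0,0],15],
    [[10,0,0],[0,0,0],15],
    [[12,0,0],[0,0,0],15],
    [[13,0,0],[0,0,0],15],
    [[14,0,0],[0,0,0],15],
    [[14,0,0],[0,0,0],15],
    [[14,0,0],[0,0,0],15],
  ],
)

```text
time_s: 20.95
position: [0.604, -0.2149, 0.1024]
eef_rot: [-0.006, 0.706, 0.006, 0.708]
contact_force: [-1.0, 1.1, 12.0]
width: 0.0243
```

```bash
python3 add.py '[[14,0,0],[0,0,0]]'; python3 - <<'E'
from h import *
st()
im=viewer.camera("side")[:,:,::-1];t=viewer.camera("top")[:,:,::-1]
cv2.imwrite("pics/s14.png",cv2.resize(im[200:270,290:370],None,fx=8,fy=8,interpolation=cv2.INTER_CUBIC))
cv2.imwrite("pics/f14.png",im);cv2.imwrite("pics/t14.png",t)
c,b,wh,m=blob(im,(315,210,345,260),lambda h,s,v:((h<8)|(h>172))&(s>110));print(c,wh)
for z in(.095,.103):
    th=np.linspace(0,2*np.pi,60);c0=rail(.06,-.158)
    q=proj("side",[[c0[0]+.013*np.cos(a),c0[1]+.013*np.sin(a),z+d] for d in(-.011,.011) for a in th]);print(z,q.min(0),q.max(0))
print(b)
E
```

```text
20.95 [ 0.604  -0.2149  0.1024] zyaw 0.96 xdown [ 0.002 -0.001 -1.   ] F [-1.   1.1 12. ] w 0.0243 q [ 0.81  0.75 -0.73  1.68  0.59  0.95 -0.13]
[327.75  234.625] [10.5   8.75]
0.095 [323.02142347 229.15268013] [332.07099724 240.77640096]
0.103 [322.96061227 227.09792672] [332.04210891 238.75298936]
[[323.375 229.375]
 [332.125 229.375]
 [332.125 239.875]
 [323.375 239.875]]
```

View pics/s14.png

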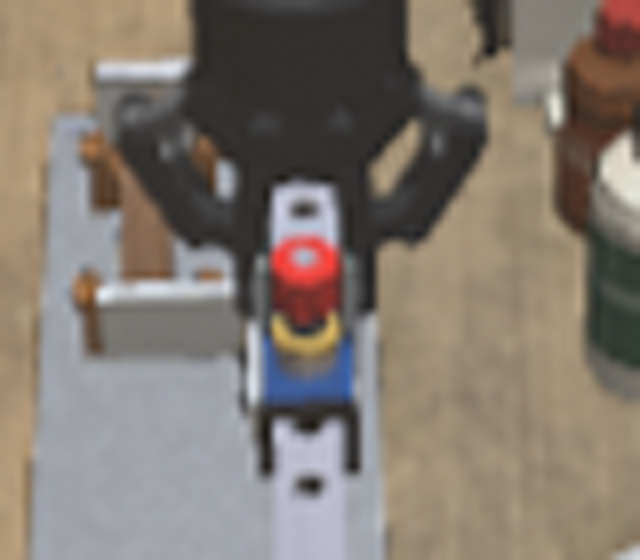

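View pics/f14.png

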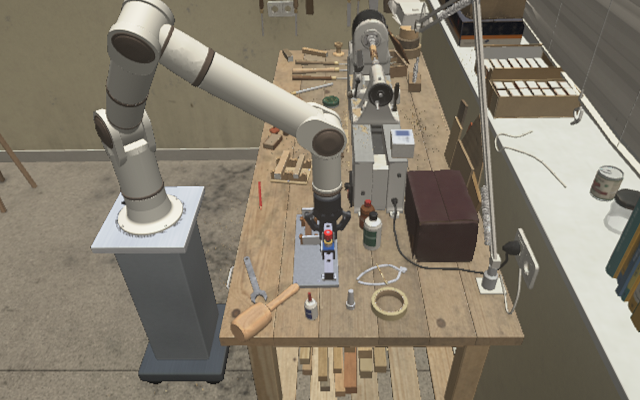

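```bash
python3 - <<'E'
from h import *
t=cv2.imread("pics/t14.png");im=cv2.imread("pics/f14.png")
a=np.hstack([cv2.resize(t[180:270,185:400],(640,268),interpolation=cv2.INTER_CUBIC)])
b=cv2.resize(im[140:195,255:330],(409,300),interpolation=cv2.INTER_CUBIC)
o=np.zeros((568,640,3),np.uint8);o[:268]=a;o[268:,:409]=b;cv2.imwrite("pics/fin.png",o)
E
```

```text
(no output)
```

View pics/fin.png

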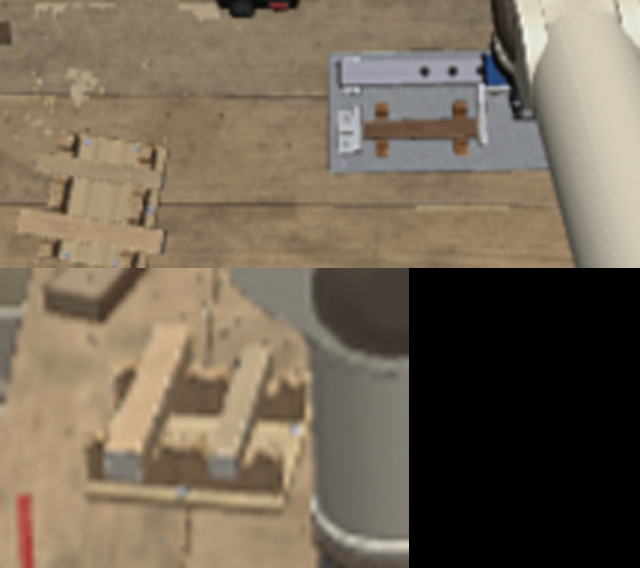

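```bash
python3 - <<'E'
from h import *
r.finish_job(); st()
E
```

```text
the job is handed in; nothing more can be done
the job is handed in; nothing more can be done
```

The swap is done and handed in at about 21 s. The walnut lies in the rail's cradle, the ash lies in the walnut's old place on the rest, and the stop is one hole closer to the fixed end. The gripper is still holding the plunger's knob with the pin home, ready for you to tighten the lock ring.

I set the ash down in front of the rail, put the walnut in the cradle, then put the ash on the rest. After that I pulled the plunger up, slid the stop along and lowered the pin.

**Last checks:**
- **Pin:** the plunger lifted about 10.8 mm, with a pull of about 8 N, as expected from the spring. After lowering, the tool height was 102.4 mm, against 102.5 mm when first gripped at home, and the knob's height in the picture fits home. The arm pushes down with a light extra force of about 6 N, well under the limit.
- **Stop:** it moved about 30.5 mm, within the hole's play. The top view shows two holes free ahead of the sleeve, where there were three before.
- **Walnut:** it sits in both notches, close between the fixed end and the stop plate.
- **Ash:** it sits in both notches of its place on the rest.
- **Maple and other things:** the maple and the bystanders I could see look unmoved by eye. I didn't measure them, and the arm hid part of the right side in the last top view.

**Not a clean match:** when I gripped the walnut, the tool was about 7 mm off its centre along its length. The two camera views disagreed by about 5 mm on that offset. I used the top view, which agreed with my first measurement, and allowed for it when placing.

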